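Unbolt the polishing barrel and roll its hatch to the top

ROBOT

A 7-joint arm with a two-finger parallel gripper is mounted at the origin on the work surface. World frame = base frame: x ahead of the robot, y to its left, z up, the work surface at z = 0. Lengths are in m, angles in degrees, forces in N, time in s.
With the tool pointing down it reaches from about 0.425 to 0.975 m from the base axis. Payload 16.7 kg.
Tool frame: the origin (TCP) lies midway between the tips of the shut fingers; the grasp point (between the pads) lies ctrl.grip_depth behind it (ctrl.grip_depth is the distance from the TCP to the grasp point, in m); z points along the fingers, y is the line along which they close (so a half turn about z gives the same grasp; the last joint's range is limited). The gripper opens to 85 mm and grips with 20 to 120 N. Pads are 22 mm wide; open, the fingers measure 114 mm over their backs; the gripper's body (76 mm by 85 mm) begins 54 mm behind the grasp point. The pads swing forward as they close: fully open they stand 13 mm farther back than shut.
Start: joints at [66.836, 24.414, 4.234, 92.017, -1.954, 63.644, -3.845], TCP at [0.17, -0.653, 0.231] pointing down, gripper open.
Joint ranges: [-163.25, 163.25], [-28.42, 122.38], [-70.27, 78.77], [12.13, 141.07], [-58.53, 238.53], [9.26, 117.41], [-156.51, 156.51]. Speed limits (degrees/s): [108.29, 108.29, 136.94, 136.94, 172.46, 172.46, 172.46].

INTERFACE

Orientations are given as a 3x3 rotation matrix whose columns are the frame's x, y, z axes.
In Python, from rig import ctrl gives the robot as it stands. The module is installed in compiled form; this text tells all that it offers.
- The arm moves only by the tool arm_command, never from a script. Its argument "series" is a list that holds one entry, the list of rows, each a list of 6 numbers: the shift along the tool's x, y, z in units of 12 cm (1.0 is 12 cm), then the turn, a rotation vector about the tool's x, y, z in units of 2 pi rad (1.0 is 2 pi rad). In form: [[[dx, dy, dz, rx, ry, rz], ...]]. A call has 1 to 20 rows; each row is the pose to reach, as a shift and turn from the pose commanded when the call began, along the tool's axes at that moment, turning the shorter way round; what a row does not reach only later rows make up. A row lasts 1/8 s, in which the tool goes at most 62.5 mm and 10.7 degrees, less where a joint would pass 70% of its speed; a pose out of reach is approached as far as the arm can. A call with a number of a shift or a turn outside -1 to 1 is refused whole. A call with a gripper value outside its range is refused whole. "claw" is the opening, from -1 (shut) to 1 (fully open), set as the call begins (left out, the last holds). The fingers move at their own pace and stop on an object; "force" is the grip in N (left out, the last holds). Time passes only in rows, so rows that repeat a pose let the fingers close. It gives the time, the measured TCP pose, the force, the opening and the grip force at its end, in the units of the state.
- ctrl.state(): the state, without advancing time (a new reading comes with each control period).
- ctrl.snapshot(name): name is "scene" or "top"; returns (picture, depth): 384x512x3 uint8, red, green, blue; 384x512 float32, m along the optical axis (not along the pixel's ray), 0 where there is no reading.
- ctrl.camera_params(name): a dict with "fovy" (degrees; the focal length in pixels is half the picture's height over the tangent of half this angle, whatever the lens; pixels are square), "cx", "cy" (the principal point, pixels), "k1" (the pictures are not rectified: a ray, as slopes to the right and down, at radius r is drawn at 1 + k1 r^2 times it, then the intrinsics apply), "rvec" (rotation vector, rad) and "tvec" (3), from world to camera coordinates, as OpenCV has them. Camera axes: x right, y down, z forward; pixel columns grow to the right and rows downward; lengths in m; the calibration is good to about 2 mm. A picture is of the moment at which its call begins. camera_params takes no time and is no camera call.
- ctrl.hand_in(): hands the job in; it is judged then, once.
The state is a dict: "t": time; "joint_pos": joint angles; "joint_velocities": joint speeds; "effort": joint torques, N m; "position": TCP position; "orientation": TCP orientation; "wrist_force": force on the tool from outside, world axes, zero at the start; "ft_torque": the same for the moment, N m; "grip_width": opening from 0.0 (shut) to 1.0 (fully open); "grasp_force": force on a finger pad.
Only numpy, scipy, OpenCV 4.12 (cv2) and the standard library are available. Lean on these libraries where they do the work, as an engineer would, in place of code of your own. Each camera call takes 0.05 s, during which the arm holds its last target. There are 200 camera calls.

TASK

The polishing barrel has been left to drain, bolted with its hatch low down. Stand the handle of the lock bolt up, draw the bolt right out of the drum and lay the handle down in the other side notch, so that the bolt cannot slide back in; then roll the drum by its ribs until the hatch is squarely on top and leave it there, ready to open. Leave the other things on the bench where they are.

Things in the scene. Friction and masses are not known exactly. Their poses are not given: they have to be found in the camera images.
- tumbler: Bench barrel polisher, fixed; base plate 260 x 520 mm (x, y), 20 mm high. Origin on the bench under the drum's middle; x points away from the robot, y along the drum's axis towards the lock bolt, z up. Blue gear motor at y = -118 to -257 mm, up to z = 215 mm; dark bolt housing at y = 118 to 254 mm, x = -34 to 18 mm, top at z = 217 mm, the stand's highest part.
- home_notch (a point): Middle of the home notch, at x = -22, y = 164, z = 200 mm in the tumbler's frame. The housing has a slot on top, 14 mm wide along y above the bolt's axis (x = 0, z = 200 mm), in which the upright handle travels. At each end of the slot a 15 mm wide notch is cut through the front (-x) cheek, in which the handle can lie down towards -x.
- park_notch (a point): Middle of the parking notch, like the home notch but 50 mm further from the drum (y = 214 mm); the slot ends with it. All along the slot the back lip lets the handle lean back (+x) by 6 degrees, where it stays up; between the notches a front lip keeps it up too. Over a notch a handle leaned forward falls in by itself.
- bolt: Steel lock bolt, loose: bar along y, 18 x 150 mm, 360 g, greased, slides with 1 to 2 N (more if pushed high on the handle), no spring. Origin on the bar's axis at the handle's foot; nose at y = -78 mm, at the start 14 mm deep in a brass bush on the drum, which it locks. With the handle in a notch its axes are the tumbler's. Handle upright: turned +60 degrees about y.
- handle_knob (a point): Centre of the red ball, 26 mm in diameter, at the end of the bolt's straight handle (round, 10 mm in diameter), 70 mm from the bar's axis. Axes as the bolt. In a notch the handle points to -x, 60 degrees from upright (ball 61 mm in front of the bar's axis and 35 mm above it). At the start it lies in the home notch.
- drum (a joint): Turn of the drum about the tumbler's y axis (rad): 0 with the hatch on top, growing as the top goes away from the robot (+x). Starts near 2.09 (hatch low on the far side). It takes about 7 N at a rib and stays where it is left.
- drum_axis (a point): Middle of the drum, on its axis, 140 mm above the bench; axes as the tumbler. Green hexagonal drum, 150 mm across flats, y = -80 to 80 mm. A rib runs along each of its six corners, at 30, 90, 150 .. degrees from the hatch: 8 mm thick, reaching from 87 to 108 mm from the axis. At the start a flat faces up, with ribs 30 degrees either side of the top.
- hatch (a point): Middle of the orange hatch on one flat of the drum, 79 mm from the drum's axis; 62 mm wide, 90 mm long (y = -45 to 45 mm). Its z axis points straight out of the hatch. Across its middle lies a steel clamp bar, 18 mm wide and 8 mm thick, with a black knob 36 mm in diameter, to 31 mm above this point.
- brush: Wooden brush 170 mm long lying in front of the machine (bystander).
- jar: Closed jar, 68 mm in diameter, 85 mm high, beyond the bolt's end of the machine (bystander).
- sieve_bowl: Steel bowl, 130 mm wide, 50 mm high (bystander).
- spray: Clear spray bottle, 44 mm wide, 130 mm high (bystander).
- flask: Amber glass bottle, 64 mm wide, 110 mm high (bystander).
- mallet: Wooden mallet 260 mm long (bystander).
- driver: Screwdriver with blue handle, 190 mm long (bystander).

How it is judged (in metres and radians):
On the way:
1. the bolt is drawn out of the drum and its handle lies in the parking notch, before the drum is turned (y of bolt in the frame of tumbler above 0.208 m and angle between bolt's own z axis and vertical below 0.25 rad and angle between hatch's own z axis and vertical above 1.6 rad), for 0.3 s.
At the end, for the whole second after the job is handed in: The bolt is drawn (its handle in the parking notch, origin beyond y = 208 mm in the tumbler's frame) with the handle lying down in that notch (within 0.25 rad of its rest), the hatch faces up within 0.17 rad (10 degrees), and drum and bolt are at rest (y of bolt in the frame of tumbler above 0.208 m and angle between bolt's own z axis and vertical below 0.25 rad and angle between hatch's own z axis and vertical below 0.17 rad and velocity of joint drum between -0.05 and 0.05 rad/s and linear speed of bolt below 0.03 m/s); the robot touches nothing.
It fails at once if a bystander on the bench is moved by more than 40 mm (distance of any of brush, jar, sieve_bowl, spray, flask, mallet, driver from where it was at the start of the episode above 0.04 m).
It also fails if it takes over 69 s, if anything falls off the work surface, if the arm or the gripper's body presses on something with over 40 N, if the wrist force passes 120 N, or if a joint passes its speed limit or range.

## Working session

There is one attempt and no reset: what is moved stays moved. The work goes in short steps, Python scripts to look and compute and a tool call to move; the robot and the scene stay as the last step left them, time stands still between calls to the robot, and variables do not carry over. Pictures are saved under pics/ and viewed, at most 10 in all, crops included, and the job is handed in when it is done.

Besides the shell and the picture viewer there is one more tool, called after "Emit:" as name([rows], argument=value, ...), one row to a line, values as JSON. arm_command: Moves the arm, as the interface text tells. Shifts and turns lie within -1 to 1; 1 stands for 12 cm of shift or 2 pi rad of turn. Its arguments: {"type":"object","properties":{"series":{"type":"array","items":{"type":"array","items":{"type":"array","items":{"type":"number","minimum":-1,"maximum":1}}}},"claw":{"type":"number"},"force":{"type":"number"}},"required":["series"]}

```bash
mkdir -p pics; cat > h.py <<'E'
import numpy as np, cv2
from rig import ctrl
def cam(n):
    p=ctrl.camera_params(n); f=192/np.tan(np.radians(p["fovy"])/2)
    R=cv2.Rodrigues(np.array(p["rvec"],float))[0]
    return p,f,R,np.array(p["tvec"],float)
def snap(n,name):
    im,d=ctrl.snapshot(n); cv2.imwrite(f"pics/{name}.png",cv2.cvtColor(im,cv2.COLOR_RGB2BGR)); np.save(f"pics/{name}.npy",d); return im,d
def unproj(n,u,v,z):
    p,f,R,t=cam(n)
    K=np.array([[f,0,p["cx"]],[0,f,p["cy"]],[0,0,1.]])
    uv=np.stack([np.ravel(u),np.ravel(v)],1).astype(float)[:,None]
    s=cv2.undistortPoints(uv,K,np.array([p["k1"],0,0,0.]))[:,0]
    z=np.ravel(z)[:,None]
    return (np.hstack([s,np.ones((len(s),1))])*z-t)@R
E
python3 - <<'E'
from h import *
for n in("scene","top"):
    snap(n,n+"0"); print(ctrl.camera_params(n))
s=ctrl.state();print(s);print(ctrl.grip_depth)
a=cv2.imread("pics/scene0.png");b=cv2.imread("pics/top0.png")
cv2.imwrite("pics/scene0b.png",cv2.resize(a,(800,600)));cv2.imwrite("pics/top0b.png",cv2.resize(b,(800,600)))
E
```

```text
{'fovy': 54.88111696219155, 'cx': 251.02581451376955, 'cy': 194.1570976272959, 'k1': -0.117367464587055, 'rvec': array([ 1.4957218 ,  1.91208575, -0.94943521]), 'tvec': array([ 0.14700458, -0.20067815,  1.82696898])}
{'fovy': 46.71838694224275, 'cx': 257.713391923283, 'cy': 189.75908953801644, 'k1': 0.029961484609544783, 'rvec': array([ 2.14935292, -2.10444911,  0.18948051]), 'tvec': array([-0.02083479,  0.57536798,  1.50766941])}
{'t': 0.1, 'joint_pos': array([66.83628159, 24.44641916,  4.232931  , 92.04768109, -1.951452  ,
       63.64227793, -3.84381278]), 'joint_velocities': array([ 0.01846479, -0.12026127,  0.02951038, -0.048345  , -0.00122496,
       -0.07868623, -0.02730791]), 'effort': array([ 7.72551371e-03, -9.51541543e+01,  3.77173617e+00, -4.64404321e+01,
        1.96892809e-02,  6.67148241e-03,  1.98028789e-05]), 'position': array([ 0.16998357, -0.65288247,  0.23068418]), 'orientation': array([[ 9.67723935e-01,  2.52012348e-01, -4.02407751e-04],
       [ 2.52012638e-01, -9.67723377e-01,  1.04656214e-03],
       [-1.25672805e-04, -1.11419508e-03, -9.99999371e-01]]), 'wrist_force': array([-0.28144911,  0.06871531,  0.22597044]), 'ft_torque': array([-0.02185491, -0.01353478,  0.00430411]), 'grasp_force': 0.0, 'grip_width': 1.0030283700730869}
0.0187
```

View pics/scene0b.png

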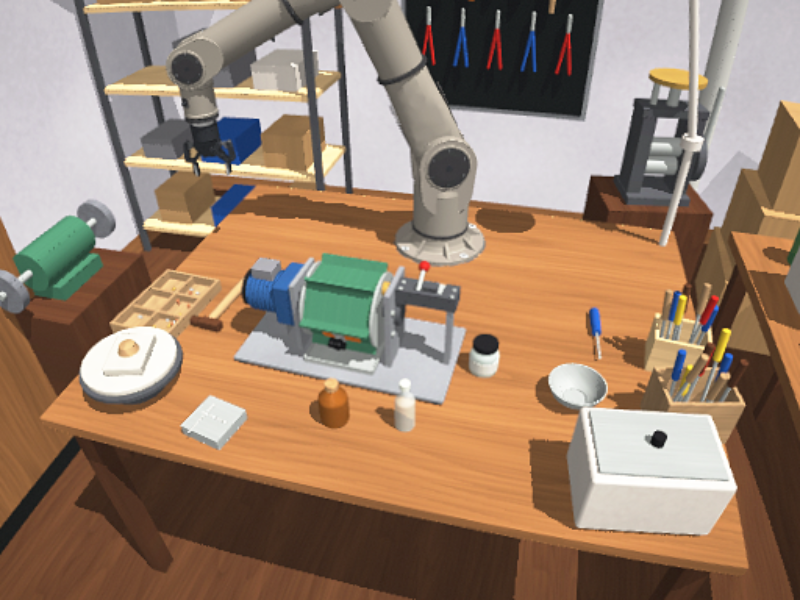

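View pics/top0b.png

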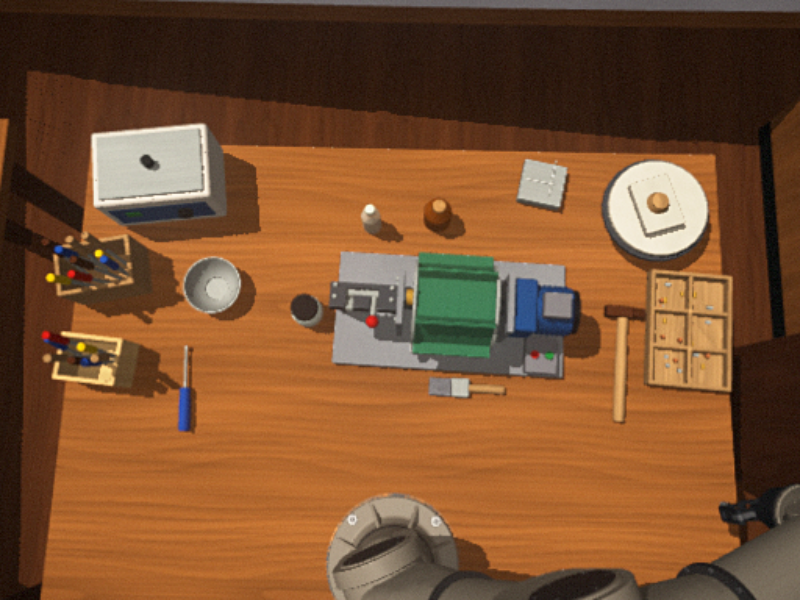

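The scene view shows the machine with the red ball at (424,267) and the jar just beyond the bolt housing. In the top view the plate spans about (333,252) to (565,377), with the ball at (372,321), the housing at (365,297) and the brush in front at (465,387).

```bash
cat > m.py <<'E'
from h import *
d=np.load("pics/top0.npy"); im=cv2.imread("pics/top0.png").astype(int)
v,u=np.mgrid[:384,:512]; P=unproj("top",u,v,d).reshape(384,512,3)
reg=(u>200)&(u<380)&(v>150)&(v<250)&(d>0)
print("table z",np.median(P[260:290,180:230,2]))
m=reg&(P[...,2]>.012)&(P[...,2]<.028)
r=cv2.minAreaRect(P[m][:,:2].astype(np.float32)*1000);print(m.sum(),"plate z",np.median(P[m][:,2]),r)
m=reg&(P[...,2]>.209)&(P[...,2]<.225)&(u<262)&(im.max(-1)<110)
print("housing",cv2.minAreaRect(P[m][:,:2].astype(np.float32)*1000),np.median(P[m][:,2]))
for n in("top","scene"):
    d=np.load(f"pics/{n}0.npy"); im=cv2.imread(f"pics/{n}0.png").astype(int)
    m=(im[...,2]>120)&(im[...,1]<60)&(im[...,0]<60)&(d>0)
    if n=="top": m[:, :230]=0;m[:,245:]=0
    else: m[:160]=0;m[185:]=0;m[:,260:]=0;m[:,285:]=0
    if n=="scene":
        m=(im[...,2]>120)&(im[...,1]<60)&(im[...,0]<60)&(d>0); m[:155]=0;m[190:]=0;m[:,:255]=0;m[:,290:]=0
    vv,uu=np.nonzero(m);Q=unproj(n,uu,vv,d[m]);p,f,R,t=cam(n);c=-R.T@t
    mid=np.median(Q,0);print(n,len(Q),"ball surface",mid,"centre~",mid+(mid-c)/np.linalg.norm(mid-c)*.011)
# ribs/drum top in top view
d=np.load("pics/top0.npy"); im=cv2.imread("pics/top0.png").astype(int)
g=reg&(im[...,1]>im[...,2]+15)&(im[...,1]>im[...,0]+8)&(u>255)&(u<325)
print("green",g.sum(),P[g].min(0),P[g].max(0))
for y in range(150,235,3):
    uu=290; print(y,P[y,uu].round(4))
E
python3 m.py
```

```text
table z -0.0009911313238730964
4211 plate z 0.018784661901266028 ((524.9501953125, -90.46798706054688), (564.2860717773438, 306.4394836425781), 87.55984497070312)
housing ((538.5719604492188, 63.898704528808594), (150.27337646484375, 73.22288513183594), 81.3340072631836) 0.21571216226009854
top 44 ball surface [0.49209403 0.05133273 0.24234752] centre~ [0.49366547 0.05186001 0.23147312]
scene 21 ball surface [0.49997839 0.05086739 0.24046133] centre~ [0.49104222 0.04909171 0.23429759]
green 3194 [ 0.4364625  -0.2070388   0.01291612] [ 0.65496751 -0.03158577  0.23954074]
150 [ 0.7381 -0.1247 -0.0063]
153 [ 7.251e-01 -1.244e-01 -6.000e-04]
156 [ 0.7142 -0.1246 -0.0021]
159 [ 0.7033 -0.1249 -0.004 ]
162 [ 0.6922 -0.125  -0.0049]
165 [ 0.6446 -0.1146  0.1458]
168 [ 0.6348 -0.1148  0.1436]
171 [ 0.6202 -0.1135  0.1632]
174 [ 0.5941 -0.1085  0.2363]
177 [ 0.5881 -0.1097  0.2199]
180 [ 0.5796 -0.1102  0.2145]
183 [ 0.57   -0.1103  0.2144]
186 [ 0.5609 -0.1105  0.2117]
189 [ 0.5506 -0.1103  0.2154]
192 [ 0.5417 -0.1107  0.2117]
195 [ 0.5319 -0.1107  0.213 ]
198 [ 0.5221 -0.1106  0.2148]
201 [ 0.5127 -0.1107  0.2146]
204 [ 0.5027 -0.1105  0.2181]
207 [ 0.491  -0.1095  0.2339]
210 [ 0.4886 -0.1131  0.1834]
213 [ 0.4809 -0.1142  0.169 ]
216 [ 0.4722 -0.1149  0.1607]
219 [ 0.4647 -0.1163  0.1416]
222 [ 0.4545 -0.1162  0.1449]
225 [ 0.445  -0.1164  0.1422]
228 [ 0.4472 -0.1254  0.0171]
231 [ 0.4368 -0.1257  0.0148]
234 [ 0.4262 -0.1257  0.0154]
```

```bash
python3 - <<'E'
import cv2
a=cv2.imread("pics/top0.png")[150:260,190:380]; cv2.imwrite("pics/crop1.png",cv2.resize(a,None,fx=4,fy=4,interpolation=cv2.INTER_CUBIC))
E
```

```text
(no output)
```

View pics/crop1.png

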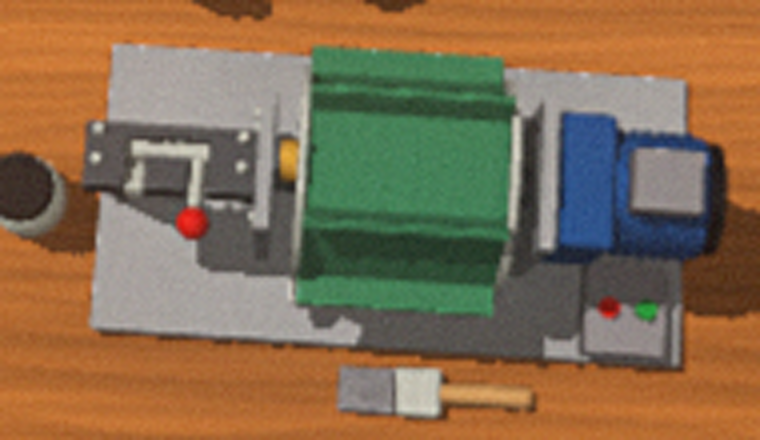

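The crop shows plate corners at (112,44), (686,80), (682,367) and (92,329). The housing's outer end runs from (88,122) to (86,188). The handle slot runs from (133,148) to (208,152), the parking notch is at (135,188) and the ball is at (192,222).

```bash
cat > m2.py <<'E'
from h import *
def plane(n,u,v,z):
    p,f,R,t=cam(n); c=-R.T@t
    Q=unproj(n,[u],[v],[1.])[0]; r=Q-c; return c+r*(z-c[2])/r[2]
C=lambda x,y,z:plane("top",190+(x-.5*0)/4,150+y/4,z)
src=np.array([[130,260],[130,-260],[-130,-260],[-130,260]])/1e3
dst=np.array([C(*q,.02)[:2] for q in[(112,44),(686,80),(682,367),(92,329)]])
# rigid fit
a=src-src.mean(0);b=dst-dst.mean(0);U,S,V=np.linalg.svd(a.T@b);R=(U@V).T
t=dst.mean(0)-R@src.mean(0);print("origin",t,"yaw",np.degrees(np.arctan2(R[1,0],R[0,0])),"resid",(dst-src@R.T-t)*1e3)
inv=lambda p:R.T@(p[:2]-t)
for nm,q in dict(hfl=(88,122,.217),hnl=(86,188,.217),slotl=(133,148,.217),slotr=(208,152,.217),notchL=(127,190,.217),notchR=(142,192,.217),ball=(192,222,.235),ribfar=(420,97,.235),ribnearL=(300,232,.235),ribnearR=(500,238,.235)).items(): print(nm,C(*q).round(4),(inv(C(*q))*1e3).round(1))
for nm,q in dict(ball=(-.061,.164),park=(-.061,.214),homeaxis=(0,.164),drum=(0,0)).items(): print(nm,R@q+t)
E
python3 m2.py
```

```text
origin [ 0.54406575 -0.11754097] yaw -2.347941226703867 resid [[-0.43101586  0.50631672]
 [-1.64046157  1.69663268]
 [ 0.6477282  -0.08029024]
 [ 1.42374924 -2.12265916]]
hfl [0.5723 0.1349 0.217 ] [ 17.8 253.4]
hnl [0.5198 0.1344 0.217 ] [-34.6 250.7]
slotl [0.5522 0.0989 0.217 ] [ -0.7 216.6]
slotr [0.5503 0.0401 0.217 ] [ -0.2 157.7]
notchL [0.5188 0.1024 0.217 ] [-34.2 218.7]
notchR [0.5175 0.0907 0.217 ] [-35.1 206.9]
ball [0.4921 0.0501 0.235 ] [-58.8 165.4]
ribfar [ 0.5939 -0.1241  0.235 ] [50.1 -4.5]
ribnearL [ 0.4861 -0.0328  0.235 ] [-61.3  82.3]
ribnearR [ 0.4848 -0.186   0.235 ] [-56.4 -70.8]
ball [0.48983569 0.04882039]
park [0.49188408 0.09877841]
homeaxis [0.55078447 0.04632135]
drum [ 0.54406575 -0.11754097]
```

```bash
cat > g.py <<'E'
from h import *
from scipy.spatial.transform import Rotation as Ro
yaw=np.radians(-2.35); T0=np.array([.5441,-.1175,0])
RT=Ro.from_euler('z',yaw).as_matrix()
DOWN_B=np.diag([1.,-1,-1])            # tool x=+tx, tool y=-ty
def W(p): return T0+RT@(np.array(p,float)/1e3)
def rows(targets,tumb=True):
    """targets: (p_tcp in tumbler mm, R in tumbler)"""
    s=ctrl.state(); p0=np.array(s["position"]);R0=np.array(s["orientation"])
    for p,R in targets:
        d=R0.T@(W(p)-p0)/.12; r=Ro.from_matrix(R0.T@RT@R).as_rotvec()/(2*np.pi)
        print(np.round(np.r_[d,r],4).tolist())
def st():
    s=ctrl.state();p=RT.T@(np.array(s["position"])-T0)*1e3;R=RT.T@np.array(s["orientation"])
    print("t",s["t"],"tumb p",p.round(1),"z",R[:,2].round(3),"y",R[:,1].round(3),"F",(RT.T@s["wrist_force"]).round(1),"grip",round(s["grip_width"],3),s["grasp_force"],"q",s["joint_pos"].round(0))
E
python3 - <<'E'
from g import *
D=DOWN_B
rows([([-100,-180,340],D),([-61,164,320],D),([-61,164,217],D)]);st()
E
```

```text
[2.9069, -2.3409, -0.9087, -0.0002, 0.0, 0.0471]
[4.0534, -4.9882, -0.7393, -0.0002, 0.0, 0.0471]
[4.0535, -4.9872, 0.1191, -0.0002, 0.0, 0.0471]
t 0.1 tumb p [-351.8 -550.3  230.7] z [-0.     0.001 -1.   ] y [ 0.291 -0.957 -0.001] F [-0.3  0.1  0.2] grip 1.003 0.0 q [67. 24.  4. 92. -2. 64. -4.]
```

Emit:
arm_command([
  [[1, -0.8, -0.91, 0, 0, 0.047], [1, -0.8, -0.91, 0, 0, 0.047], [1, -0.8, -0.91, 0, 0, 0.047], [1, -0.8, -0.91, 0, 0, 0.047]],
], claw=0.3, force=40)

```text
t: 0.6
position: [0.2656, -0.528, 0.3435]
orientation: [[0.999, -0.035, 0.003], [-0.035, -0.999, -0.003], [0.004, 0.003, -1.0]]
wrist_force: [-0.2, -0.6, -1.2]
grip_width: 0.652
grasp_force: 0.0
```

```bash
python3 - <<'E'
from g import *
D=DOWN_B
rows([([-61,164,320],D)]);st()
E
```

```text
[1.6978, -4.871, 0.1887, 0.0004, -0.0006, 0.0009]
t 0.6 tumb p [-261.5 -421.6  343.5] z [ 0.004 -0.003 -1.   ] y [ 0.006 -1.     0.003] F [-0.1 -0.6 -1.2] grip 0.652 0.0 q [ 53.  12.   5.  95.  -1.  73. -34.]
```

Emit:
arm_command([
  [[0.8, -1, 0, 0, 0, 0], [0.8, -1, 0, 0, 0, 0], [0.8, -1, 0, 0, 0, 0]],
])

```text
t: 0.98
position: [0.3645, -0.4116, 0.3399]
orientation: [[0.999, -0.038, -0.0], [-0.038, -0.999, 0.001], [-0.0, -0.001, -1.0]]
wrist_force: [-1.0, -0.4, 0.1]
grip_width: 0.649
grasp_force: 0.0
```

Emit:
arm_command([
  [[0.4, -1, 0, 0, 0, 0], [0.4, -1, 0, 0, 0, 0], [0.4, -1, 0, 0, 0, 0]],
])

```text
t: 1.35
position: [0.4172, -0.2924, 0.3401]
orientation: [[0.999, -0.035, -0.0], [-0.035, -0.999, 0.001], [-0.0, -0.001, -1.0]]
wrist_force: [-0.4, 0.1, -0.6]
grip_width: 0.648
grasp_force: 0.0
```

Emit:
arm_command([
  [[0.3, -1, 0, 0, 0, 0], [0.3, -1, 0, 0, 0, 0], [0.3, -1, 0, 0, 0, 0]],
])

```text
t: 1.72
position: [0.4575, -0.1742, 0.3401]
orientation: [[0.999, -0.035, -0.0], [-0.035, -0.999, 0.001], [-0.0, -0.001, -1.0]]
wrist_force: [-0.4, -1.1, -0.1]
grip_width: 0.651
grasp_force: 0.0
```

Emit:
arm_command([
  [[0.1, -1, 0, 0, 0, 0], [0.1, -1, 0, 0, 0, 0], [0.1, -1, 0, 0, 0, 0]],
])

```text
t: 2.1
position: [0.4737, -0.0555, 0.3403]
orientation: [[0.999, -0.036, -0.0], [-0.036, -0.999, 0.001], [-0.0, -0.001, -1.0]]
wrist_force: [0.5, -1.2, 0.1]
grip_width: 0.651
grasp_force: 0.0
```

Emit:
arm_command([
  [[0.1, -0.87, 0.1, 0, 0, 0], [0.1, -0.87, 0.1, 0, 0, 0], [0.1, -0.87, 0.1, 0, 0, 0], [0.1, -0.87, 0.1, 0, 0, 0]],
])

```text
t: 2.6
position: [0.4897, 0.0438, 0.3281]
orientation: [[0.999, -0.042, -0.001], [-0.042, -0.999, -0.0], [-0.001, 0.0, -1.0]]
wrist_force: [0.1, -0.2, 0.3]
grip_width: 0.651
grasp_force: 0.0
```

```bash
python3 - <<'E'
from g import *
D=DOWN_B
rows([([-61,164,260],D),([-61,164,217],D)]);st()
E
```

```text
[0.0002, -0.0424, 0.5673, 0.0001, 0.0001, -0.0002]
[0.0006, -0.0426, 0.9256, 0.0001, 0.0001, -0.0002]
t 2.6 tumb p [-61.  158.9 328.1] z [-0.001 -0.    -1.   ] y [-0.001 -1.     0.   ] F [ 0.1 -0.2  0.3] grip 0.651 0.0 q [  13.    4.  -26.  106.    2.   70. -107.]
```

Emit:
arm_command([
  [[0.01, -0.043, 0.5, 0, 0, 0], [0.01, -0.043, 0.7, 0, 0, 0], [0.01, -0.043, 0.93, 0, 0, 0], [0.01, -0.043, 0.93, 0, 0, 0], [0.01, -0.043, 0.93, 0, 0, 0]],
])

```text
t: 3.22
position: [0.4915, 0.0498, 0.2179]
orientation: [[0.999, -0.042, 0.001], [-0.042, -0.999, -0.0], [0.001, -0.0, -1.0]]
wrist_force: [-0.4, 1.0, 0.4]
grip_width: 0.652
grasp_force: 0.0
```

```bash
python3 - <<'E'
from g import *
st(); snap("scene","s1")
a=cv2.imread("pics/s1.png")[130:260,180:340]; cv2.imwrite("pics/s1c.png",cv2.resize(a,None,fx=4.5,fy=4.5,interpolation=cv2.INTER_CUBIC))
E
```

```text
t 3.225 tumb p [-59.4 165.  217.9] z [ 0.001  0.    -1.   ] y [-0.001 -1.    -0.   ] F [-0.4  1.   0.4] grip 0.652 0.0 q [  11.   10.  -27.  114.    5.   57. -111.]
```

View pics/s1c.png

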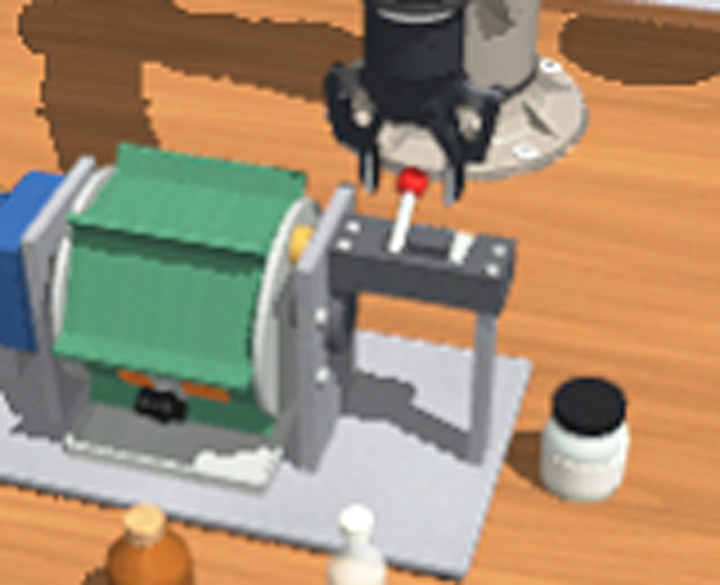

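The fingers, at (370,180) and (455,180), straddle the red ball at (412,183), so I'll close.

Emit:
arm_command([
  [[0, 0, 0, 0, 0, 0], [0, 0, 0, 0, 0, 0], [0, 0, 0, 0, 0, 0], [0, 0, 0, 0, 0, 0], [0, 0, 0, 0, 0, 0], [0, 0, 0, 0, 0, 0]],
], claw=-1, force=35)

```text
t: 4.03
position: [0.4912, 0.0507, 0.2171]
orientation: [[0.999, -0.041, 0.0], [-0.041, -0.999, 0.0], [0.0, -0.0, -1.0]]
wrist_force: [3.1, -0.9, 2.5]
grip_width: 0.28
grasp_force: 34.2
```

```bash
python3 - <<'E'
from g import *
st()
# arc rows relative to current: ball from (-60.6,235) phi 60 -> -4
for ph in (54,48,42,36,30,24,18,12,6,0,-3):
    a=np.radians(ph); print([round(x,3) for x in((-70*np.sin(a)+60.6)/120,0,-(70*np.cos(a)-35)/120)])
E
```

```text
t 4.025 tumb p [-59.7 165.9 217.1] z [ 0.  0. -1.] y [ 0. -1. -0.] F [ 3.1 -0.8  2.5] grip 0.28 34.23213064670563 q [  11.   10.  -27.  114.    5.   57. -111.]
[np.float64(0.033), 0, np.float64(-0.051)]
[np.float64(0.071), 0, np.float64(-0.099)]
[np.float64(0.115), 0, np.float64(-0.142)]
[np.float64(0.162), 0, np.float64(-0.18)]
[np.float64(0.213), 0, np.float64(-0.214)]
[np.float64(0.268), 0, np.float64(-0.241)]
[np.float64(0.325), 0, np.float64(-0.263)]
[np.float64(0.384), 0, np.float64(-0.279)]
[np.float64(0.444), 0, np.float64(-0.288)]
[np.float64(0.505), 0, np.float64(-0.292)]
[np.float64(0.536), 0, np.float64(-0.291)]
```

Emit:
arm_command([
  [[0.033, 0, -0.051, 0, 0, 0], [0.071, 0, -0.099, 0, 0, 0], [0.115, 0, -0.142, 0, 0, 0], [0.162, 0, -0.18, 0, 0, 0], [0.213, 0, -0.214, 0, 0, 0], [0.268, 0, -0.241, 0, 0, 0], [0.325, 0, -0.263, 0, 0, 0], [0.384, 0, -0.279, 0, 0, 0], [0.444, 0, -0.288, 0, 0, 0], [0.505, 0, -0.292, 0, 0, 0], [0.53, 0, -0.291, 0, 0, 0], [0.53, 0, -0.291, 0, 0, 0], [0.53, 0, -0.291, 0, 0, 0]],
])

```text
t: 5.65
position: [0.5544, 0.0481, 0.2518]
orientation: [[0.999, -0.041, -0.0], [-0.041, -0.999, 0.0], [-0.0, -0.0, -1.0]]
wrist_force: [-0.9, 0.5, 1.4]
grip_width: 0.276
grasp_force: 34.2
```

```bash
python3 - <<'E'
from g import *
st()
E
```

```text
t 5.65 tumb p [  3.5 165.9 251.8] z [-0.  0. -1.] y [ 0. -1. -0.] F [-0.9  0.5  1.4] grip 0.276 34.24215316772461 q [  11.   14.  -26.  105.    7.   63. -110.]
```

Emit:
arm_command([
  [[0, -0.04, 0, 0, 0, 0], [0, -0.09, 0, 0, 0, 0], [0, -0.14, 0, 0, 0, 0], [0, -0.19, 0, 0, 0, 0], [0, -0.24, 0, 0, 0, 0], [0, -0.29, 0, 0, 0, 0], [0, -0.34, 0, 0, 0, 0], [0, -0.38, 0, 0, 0, 0], [0, -0.41, 0, 0, 0, 0], [0, -0.41, 0, 0, 0, 0], [0, -0.41, 0, 0, 0, 0]],
])

```text
t: 7.02
position: [0.5567, 0.0985, 0.2524]
orientation: [[0.999, -0.04, 0.001], [-0.04, -0.999, 0.001], [0.001, -0.001, -1.0]]
wrist_force: [-1.1, 2.0, 6.7]
grip_width: 0.276
grasp_force: 34.6
```

```bash
python3 - <<'E'
from g import *
st()
snap("scene","s2"); 
a=cv2.imread("pics/s2.png")[130:260,180:340]; cv2.imwrite("pics/s2c.png",cv2.resize(a,None,fx=4.5,fy=4.5,interpolation=cv2.INTER_CUBIC))
E
```

```text
t 7.025 tumb p [  3.7 216.3 252.4] z [ 0.001  0.001 -1.   ] y [ 0.001 -1.    -0.001] F [-1.2  2.   6.7] grip 0.276 34.55033361911774 q [   6.   15.  -27.  104.    8.   63. -116.]
```

View pics/s2c.png

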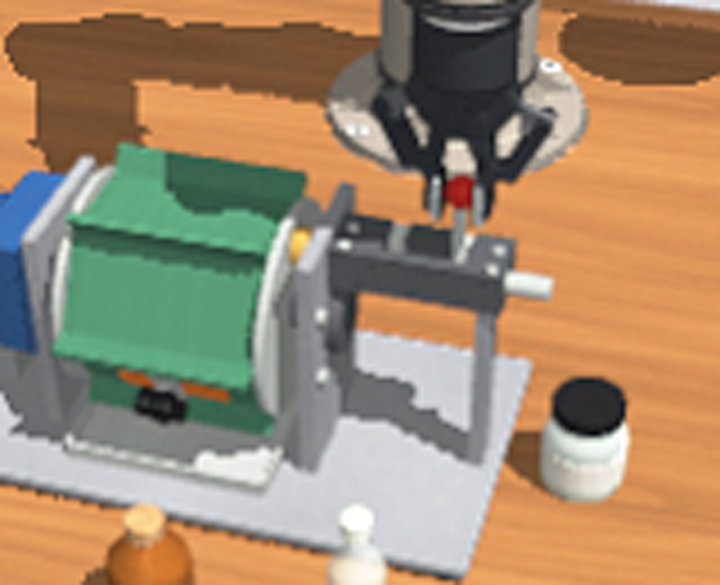

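The bolt bar now protrudes at (530,284) and the handle stands upright at (460,225), over the far notch. I'll lay it down.

Emit:
arm_command([
  [[-0.03, 0, 0, 0, 0, 0], [-0.091, 0, 0.003, 0, 0, 0], [-0.151, 0, 0.013, 0, 0, 0], [-0.21, 0, 0.029, 0, 0, 0], [-0.267, 0, 0.051, 0, 0, 0], [-0.322, 0, 0.078, 0, 0, 0], [-0.373, 0, 0.111, 0, 0, 0], [-0.42, 0, 0.15, 0, 0, 0], [-0.464, 0, 0.193, 0, 0, 0], [-0.502, 0, 0.241, 0, 0, 0], [-0.53, 0, 0.285, 0, 0, 0], [-0.53, 0, 0.285, 0, 0, 0], [-0.53, 0, 0.285, 0, 0, 0]],
])

```text
t: 8.7
position: [0.4932, 0.1, 0.2178]
orientation: [[0.999, -0.041, 0.0], [-0.041, -0.999, 0.0], [0.0, -0.0, -1.0]]
wrist_force: [3.8, 0.1, 2.5]
grip_width: 0.277
grasp_force: 35.1
```

```bash
python3 - <<'E'
from g import *
st()
E
```

```text
t 8.7 tumb p [-59.8 215.2 217.8] z [ 0.  0. -1.] y [ 0. -1. -0.] F [3.7 0.2 2.5] grip 0.277 35.149767994880676 q [   7.   11.  -29.  113.    6.   57. -117.]
```

Emit:
arm_command([
  [[0, 0, 0, 0, 0, 0], [0, 0, 0, 0, 0, 0], [0, 0, 0, 0, 0, 0], [0, 0, 0, 0, 0, 0], [0, 0, -0.3, 0, 0, 0], [0, 0, -0.6, 0, 0, 0], [0, 0, -1, 0, 0, 0], [0, 0, -1, 0, 0, 0], [0, 0, -1, 0, 0, 0]],
], claw=0.3)

```text
t: 9.82
position: [0.4928, 0.0998, 0.3373]
orientation: [[0.999, -0.041, -0.0], [-0.041, -0.999, -0.0], [-0.0, 0.0, -1.0]]
wrist_force: [-0.1, 0.4, 0.2]
grip_width: 0.648
grasp_force: 0.0
```

```bash
cat >> g.py <<'E'
Rd0=np.array([[0,1,0],[1,0,0],[0,0,-1.]])
def pose(th,r,y=62):
    a=np.radians(th); return ([r*np.sin(a),y,140+r*np.cos(a)],Ro.from_euler('y',a).as_matrix()@Rd0)
E
python3 - <<'E'
from g import *
st()
rows([pose(0,200,120),pose(0,200),pose(30,150)])
from m2 import plane
im,d=snap("top","t2"); im=im.astype(int)
v,u=np.nonzero((im[...,0]>120)&(im[...,1]<60)&(im[...,2]<60)); k=(u>200)&(u<260)&(v>190)&(v<225)
print(len(u[k]),plane("top",u[k].mean(),v[k].mean(),.235) if k.any() else "")
E
```

```text
t 9.825 tumb p [-60.2 215.  337.3] z [-0. -0. -1.] y [ 0. -1.  0.] F [-0.2  0.3  0.2] grip 0.648 0.0 q [   8.    5.  -29.  104.    3.   71. -113.]
[0.5013, 0.7915, -0.0227, -0.0, 0.0, -0.25]
[0.5012, 1.2749, -0.0226, -0.0, 0.0, -0.25]
[1.1263, 1.275, 0.5614, 0.0653, -0.0653, -0.2437]
origin [ 0.54406575 -0.11754097] yaw -2.347941226703867 resid [[-0.43101586  0.50631672]
 [-1.64046157  1.69663268]
 [ 0.6477282  -0.08029024]
 [ 1.42374924 -2.12265916]]
hfl [0.5723 0.1349 0.217 ] [ 17.8 253.4]
hnl [0.5198 0.1344 0.217 ] [-34.6 250.7]
slotl [0.5522 0.0989 0.217 ] [ -0.7 216.6]
slotr [0.5503 0.0401 0.217 ] [ -0.2 157.7]
notchL [0.5188 0.1024 0.217 ] [-34.2 218.7]
notchR [0.5175 0.0907 0.217 ] [-35.1 206.9]
ball [0.4921 0.0501 0.235 ] [-58.8 165.4]
ribfar [ 0.5939 -0.1241  0.235 ] [50.1 -4.5]
ribnearL [ 0.4861 -0.0328  0.235 ] [-61.3  82.3]
ribnearR [ 0.4848 -0.186   0.235 ] [-56.4 -70.8]
ball [0.48983569 0.04882039]
park [0.49188408 0.09877841]
homeaxis [0.55078447 0.04632135]
drum [ 0.54406575 -0.11754097]
0
```

Emit:
arm_command([
  [[0.5, 0.79, -0.02, 0, 0, -0.25], [0.5, 0.79, -0.02, 0, 0, -0.25], [0.5, 0.79, -0.02, 0, 0, -0.25], [0.5, 0.79, -0.02, 0, 0, -0.25], [0.5, 0.79, -0.02, 0, 0, -0.25], [0.5, 0.79, -0.02, 0, 0, -0.25], [0.5, 0.79, -0.02, 0, 0, -0.25], [0.5, 0.79, -0.02, 0, 0, -0.25], [0.5, 0.79, -0.02, 0, 0, -0.25], [0.5, 0.79, -0.02, 0, 0, -0.25], [0.5, 0.79, -0.02, 0, 0, -0.25]],
])

```text
t: 11.25
position: [0.5489, 0.0027, 0.3395]
orientation: [[0.043, 0.999, -0.001], [0.999, -0.043, 0.0], [0.0, -0.001, -1.0]]
wrist_force: [0.2, -0.3, -0.7]
grip_width: 0.647
grasp_force: 0.0
```

```bash
sed -i 's/^src=/if __name__!="__main__": raise SystemExit\nsrc=/' m2.py; python3 - <<'E'
from g import *
st()
rows([pose(0,200),pose(30,170),pose(30,125),pose(30,90)])
im,d=snap("top","t3"); im=im.astype(int)
v,u=np.nonzero((im[...,0]>120)&(im[...,1]<60)&(im[...,2]<60)); k=(u>200)&(u<260)&(v>190)&(v<225)
if k.any():
    u0,v0=u[k].mean(),v[k].mean(); p,f,R,t=cam("top");c=-R.T@t; r=unproj("top",[u0],[v0],[1.])[0]-c
    q=c+r*(.235-c[2])/r[2]; print(k.sum(),"ball tumb",RT.T@(q-T0)*1e3)
E
```

```text
t 11.25 tumb p [-1.000e-01  1.203e+02  3.395e+02] z [-0.001  0.    -1.   ] y [ 1.    -0.002 -0.001] F [ 0.2 -0.2 -0.7] grip 0.647 0.0 q [ 21.  10. -32.  99.   6.  73. -15.]
[-0.4855, 0.0019, -0.0045, -0.0001, -0.0, -0.0003]
[-0.4843, 0.7107, 0.4346, 0.0832, -0.0001, -0.0003]
[-0.4846, 0.5235, 0.7595, 0.0832, -0.0001, -0.0003]
[-0.4849, 0.3779, 1.0122, 0.0832, -0.0001, -0.0003]
39 ball tumb [-58.91240236 215.37249373 235.        ]
```

The ball sits in the parking notch (y ≈ 215). Next is the approach to the far rib with a 30° tilt.

Emit:
arm_command([
  [[-0.484, 0.71, 0.43, 0.0832, 0, 0], [-0.484, 0.71, 0.43, 0.0832, 0, 0], [-0.484, 0.71, 0.43, 0.0832, 0, 0], [-0.484, 0.71, 0.43, 0.0832, 0, 0], [-0.484, 0.65, 0.54, 0.0832, 0, 0], [-0.484, 0.59, 0.65, 0.0832, 0, 0], [-0.484, 0.525, 0.76, 0.0832, 0, 0], [-0.484, 0.525, 0.76, 0.0832, 0, 0], [-0.484, 0.525, 0.76, 0.0832, 0, 0]],
])

```text
t: 12.42
position: [0.6098, -0.058, 0.2497]
orientation: [[0.041, 0.866, -0.498], [0.999, -0.036, 0.02], [-0.0, -0.498, -0.867]]
wrist_force: [0.1, -0.0, 0.2]
grip_width: 0.647
grasp_force: 0.0
```

```bash
python3 - <<'E'
from g import *
st()
rows([pose(30,110),pose(30,92)])
snap("scene","s4"); 
a=cv2.imread("pics/s4.png")[110:260,150:340]; cv2.imwrite("pics/s4c.png",cv2.resize(a,None,fx=4,fy=4,interpolation=cv2.INTER_CUBIC))
E
```

```text
t 12.425 tumb p [ 63.2  62.1 249.7] z [-0.498 -0.    -0.867] y [ 0.867  0.    -0.498] F [ 0.1 -0.   0.2] grip 0.647 0.0 q [ 16.  38. -27.  76.  10.  99. -13.]
[-0.0011, 0.0009, 0.1384, 0.0004, 0.0, 0.0]
[-0.0011, 0.0006, 0.2884, 0.0004, 0.0, 0.0]
```

View pics/s4c.png

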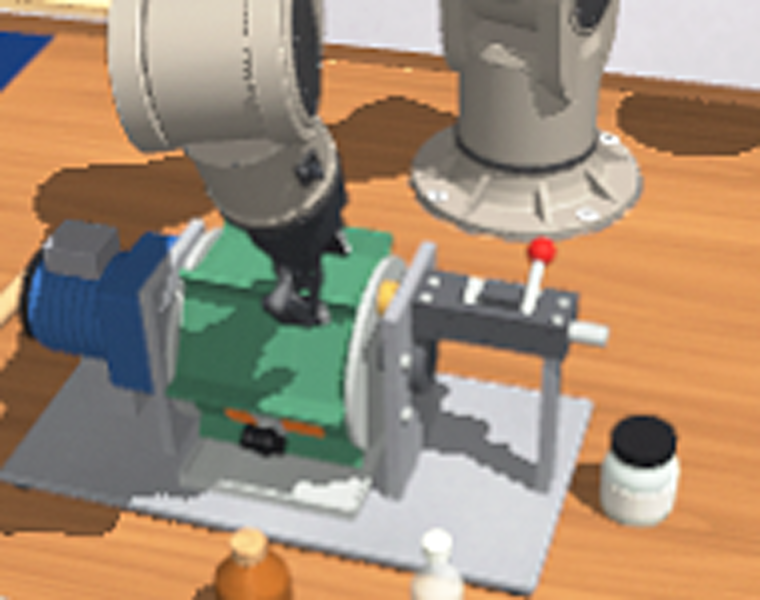

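The handle lies in the parking notch, with the ball at (541,250) and the bar at (590,333). The fingers at (300,300) straddle the far rib.

Emit:
arm_command([
  [[0, 0, 0.14, 0, 0, 0], [0, 0, 0.29, 0, 0, 0], [0, 0, 0.29, 0, 0, 0], [0, 0, 0.29, 0, 0, 0]],
])

```text
t: 12.98
position: [0.593, -0.0571, 0.2195]
orientation: [[0.041, 0.866, -0.498], [0.999, -0.035, 0.02], [0.0, -0.498, -0.867]]
wrist_force: [0.5, -0.5, 0.9]
grip_width: 0.651
grasp_force: 0.0
```

Emit:
arm_command([
  [[0, 0, 0, 0, 0, 0], [0, 0, 0, 0, 0, 0], [0, 0, 0, 0, 0, 0], [0, 0, 0, 0, 0, 0], [0, 0, 0, 0, 0, 0], [0, 0, 0, 0, 0, 0], [0, 0, 0, 0, 0, 0]],
], claw=-1, force=35)

```text
t: 13.85
position: [0.5927, -0.0572, 0.2189]
orientation: [[0.041, 0.866, -0.498], [0.999, -0.035, 0.02], [0.0, -0.499, -0.867]]
wrist_force: [5.7, 0.2, 4.4]
grip_width: 0.087
grasp_force: 37.0
```

```bash
python3 - <<'E'
from g import *
st()
rows([pose(t,92) for t in range(25,-36,-5)])
E
```

```text
t 13.85 tumb p [ 46.   62.3 218.9] z [-0.499 -0.    -0.867] y [ 0.867  0.    -0.499] F [5.7 0.4 4.4] grip 0.087 37.04975366592407 q [ 17.  38. -27.  80.  11.  95. -14.]
[-0.0024, -0.0702, -0.0025, -0.0136, 0.0, 0.0001]
[-0.0024, -0.1365, 0.0062, -0.0275, 0.0, 0.0001]
[-0.0023, -0.2019, 0.0205, -0.0414, 0.0, 0.0001]
[-0.0023, -0.2657, 0.0405, -0.0553, -0.0, 0.0001]
[-0.0023, -0.3275, 0.066, -0.0692, -0.0, 0.0001]
[-0.0023, -0.3869, 0.0968, -0.0831, -0.0, 0.0001]
[-0.0022, -0.4434, 0.1326, -0.0969, -0.0, 0.0001]
[-0.0022, -0.4965, 0.1733, -0.1108, -0.0, 0.0001]
[-0.0022, -0.5459, 0.2184, -0.1247, -0.0, 0.0001]
[-0.0022, -0.5912, 0.2676, -0.1386, -0.0, 0.0001]
[-0.0022, -0.632, 0.3206, -0.1525, -0.0, 0.0001]
[-0.0021, -0.668, 0.3769, -0.1664, -0.0, 0.0001]
[-0.0021, -0.699, 0.4362, -0.1803, -0.0, 0.0001]
```

Gripped on the 8 mm rib (opening 7.4 mm). Rolling by 60°.

Emit:
arm_command([
  [[0, -0.07, -0.002, -0.0136, 0, 0], [0, -0.1365, 0.006, -0.0275, 0, 0], [0, -0.202, 0.0205, -0.0414, 0, 0], [0, -0.2657, 0.0405, -0.0553, 0, 0], [0, -0.3275, 0.066, -0.0692, 0, 0], [0, -0.387, 0.097, -0.0831, 0, 0], [0, -0.4434, 0.1326, -0.097, 0, 0], [0, -0.4965, 0.1733, -0.1108, 0, 0], [0, -0.546, 0.2184, -0.1247, 0, 0], [0, -0.591, 0.2676, -0.1386, 0, 0], [0, -0.632, 0.3206, -0.1525, 0, 0], [0, -0.668, 0.377, -0.1664, 0, 0], [0, -0.668, 0.377, -0.1664, 0, 0], [0, -0.668, 0.377, -0.1664, 0, 0]],
])

```text
t: 15.6
position: [0.499, -0.0535, 0.2185]
orientation: [[0.041, 0.867, 0.497], [0.999, -0.035, -0.02], [-0.0, 0.497, -0.868]]
wrist_force: [1.1, -0.2, -7.2]
grip_width: 0.078
grasp_force: 41.3
```

```bash
python3 - <<'E'
from g import *
st()
rows([pose(-30,145),pose(-30,170)])
E
```

```text
t 15.6 tumb p [-47.7  62.1 218.5] z [ 0.497  0.    -0.868] y [0.868 0.    0.497] F [ 1.1 -0.2 -7.2] grip 0.078 41.3431838946417 q [ 32.  -3. -33. 134.   1.  19.  -4.]
[-0.0006, 0.0158, -0.4434, -0.0005, -0.0, 0.0]
[-0.0006, 0.0151, -0.6517, -0.0005, -0.0, 0.0]
```

Emit:
arm_command([
  [[0, 0, 0, 0, 0, 0], [0, 0, 0, 0, 0, 0], [0, 0, 0, 0, 0, 0], [0, 0, 0, 0, 0, 0], [0, 0, -0.15, 0, 0, 0], [0, 0, -0.3, 0, 0, 0], [0, 0, -0.5, 0, 0, 0], [0, 0, -0.5, 0, 0, 0]],
], claw=0.3)

```text
t: 16.6
position: [0.4707, -0.0523, 0.273]
orientation: [[0.041, 0.864, 0.501], [0.999, -0.035, -0.021], [-0.001, 0.502, -0.865]]
wrist_force: [-0.8, -1.0, -0.1]
grip_width: 0.651
grasp_force: 0.0
```

```bash
python3 - <<'E'
from g import *
st()
rows([pose(-20,170),pose(-10,175),pose(0,175),pose(10,175),pose(20,170),pose(30,165),pose(30,125)])
snap("scene","s5"); 
a=cv2.imread("pics/s5.png")[110:260,150:340]; cv2.imwrite("pics/s5c.png",cv2.resize(a,None,fx=4,fy=4,interpolation=cv2.INTER_CUBIC))
E
```

```text
t 16.6 tumb p [-76.   62.1 273. ] z [ 0.502 -0.001 -0.865] y [0.865 0.001 0.502] F [-0.7 -1.  -0.1] grip 0.651 0.0 q [ 30. -12. -28. 133. -10.  28.   6.]
[-0.0013, 0.2404, -0.118, 0.0281, 0.0001, 0.0001]
[-0.0014, 0.4932, -0.0928, 0.0559, 0.0001, 0.0001]
[-0.0015, 0.7233, 0.0151, 0.0836, 0.0001, 0.0001]
[-0.0016, 0.9313, 0.1613, 0.1114, 0.0001, 0.0001]
[-0.0015, 1.0787, 0.3681, 0.1392, 0.0001, 0.0001]
[-0.0014, 1.1839, 0.5914, 0.167, 0.0002, 0.0]
[-0.0011, 0.8949, 0.7575, 0.167, 0.0002, 0.0]
```

View pics/s5c.png

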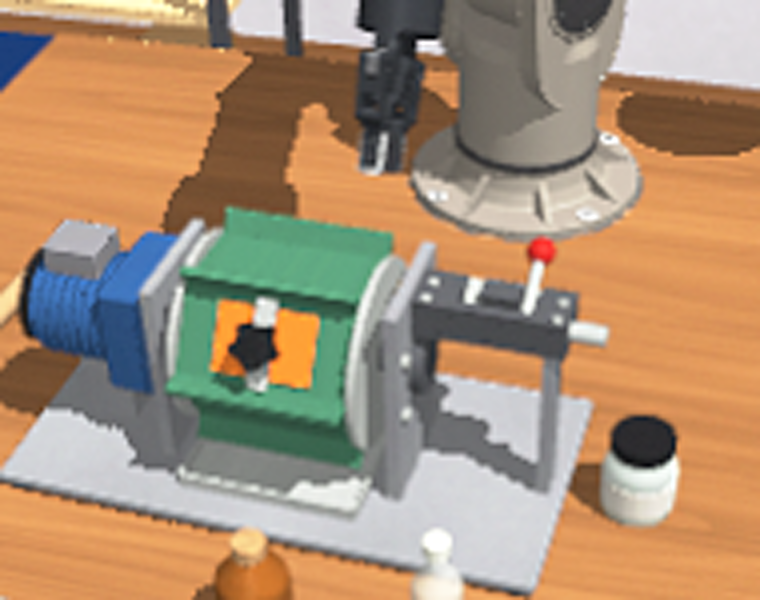

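The hatch has come up to about 60° on the far side, centred near (265,345), and the next rib stands 30° behind the top. I'll fetch it.

Emit:
arm_command([
  [[0, 0.24, -0.118, 0.028, 0, 0], [0, 0.49, -0.093, 0.056, 0, 0], [0, 0.72, 0.015, 0.0836, 0, 0], [0, 0.93, 0.16, 0.1114, 0, 0], [0, 0.93, 0.16, 0.1114, 0, 0], [0, 0.93, 0.16, 0.1114, 0, 0]],
])

```text
t: 17.4
position: [0.5769, -0.056, 0.3086]
orientation: [[0.04, 0.983, -0.178], [0.999, -0.039, 0.009], [0.001, -0.178, -0.984]]
wrist_force: [-0.5, -0.2, 0.8]
grip_width: 0.649
grasp_force: 0.0
```

```bash
python3 - <<'E'
from g import *
st()
rows([pose(20,165),pose(30,160),pose(30,125),pose(30,92)])
E
```

```text
t 17.4 tumb p [ 30.2  62.7 308.6] z [-0.178  0.001 -0.984] y [ 0.984  0.001 -0.178] F [-0.5 -0.2  0.8] grip 0.649 0.0 q [ 26.  22. -36.  90.  11.  82. -13.]
[-0.0066, 0.2351, 0.0725, 0.0271, -0.0002, 0.0002]
[-0.007, 0.4528, 0.1728, 0.0549, -0.0002, 0.0002]
[-0.0072, 0.3542, 0.4473, 0.0549, -0.0002, 0.0002]
[-0.0074, 0.2613, 0.7061, 0.0549, -0.0002, 0.0002]
```

Emit:
arm_command([
  [[-0.007, 0.235, 0.072, 0.027, 0, 0], [-0.007, 0.453, 0.173, 0.055, 0, 0], [-0.007, 0.453, 0.173, 0.055, 0, 0], [-0.007, 0.354, 0.447, 0.055, 0, 0], [-0.007, 0.354, 0.447, 0.055, 0, 0], [-0.007, 0.308, 0.576, 0.055, 0, 0], [-0.007, 0.261, 0.706, 0.055, 0, 0], [-0.007, 0.261, 0.706, 0.055, 0, 0], [-0.007, 0.261, 0.706, 0.055, 0, 0]],
])

```text
t: 18.52
position: [0.5927, -0.058, 0.2221]
orientation: [[0.041, 0.866, -0.498], [0.999, -0.035, 0.02], [0.0, -0.499, -0.867]]
wrist_force: [0.9, -0.5, -0.6]
grip_width: 0.646
grasp_force: 0.0
```

Emit:
arm_command([
  [[0, 0, 0, 0, 0, 0], [0, 0, 0, 0, 0, 0], [0, 0, 0, 0, 0, 0], [0, 0, 0, 0, 0, 0], [0, 0, 0, 0, 0, 0], [0, 0, 0, 0, 0, 0], [0, 0, 0, 0, 0, 0]],
], claw=-1)

```text
t: 19.4
position: [0.5927, -0.058, 0.2219]
orientation: [[0.041, 0.866, -0.498], [0.999, -0.035, 0.02], [0.0, -0.499, -0.867]]
wrist_force: [2.9, 0.8, 4.7]
grip_width: 0.086
grasp_force: 38.0
```

```bash
python3 - <<'E'
from g import *
st()
rows([pose(t,92) for t in range(25,-31,-5)])
E
```

```text
t 19.4 tumb p [ 46.1  61.5 221.9] z [-0.499 -0.    -0.867] y [ 0.867  0.    -0.499] F [2.9 0.9 4.7] grip 0.086 38.01139255873295 q [ 20.  39. -33.  80.  13.  96. -16.]
[0.0045, -0.0583, 0.0189, -0.0137, 0.0, 0.0001]
[0.0045, -0.1247, 0.0276, -0.0276, 0.0, 0.0001]
[0.0045, -0.19, 0.042, -0.0415, 0.0, 0.0001]
[0.0045, -0.2538, 0.062, -0.0553, 0.0, 0.0001]
[0.0046, -0.3156, 0.0875, -0.0692, 0.0, 0.0001]
[0.0046, -0.375, 0.1183, -0.0831, -0.0, 0.0001]
[0.0046, -0.4314, 0.1542, -0.097, -0.0, 0.0001]
[0.0046, -0.4846, 0.1948, -0.1109, -0.0, 0.0001]
[0.0047, -0.5339, 0.2399, -0.1248, -0.0, 0.0001]
[0.0047, -0.5792, 0.2892, -0.1387, -0.0, 0.0001]
[0.0047, -0.62, 0.3422, -0.1526, -0.0, 0.0001]
[0.0047, -0.656, 0.3986, -0.1665, -0.0, 0.0001]
```

Emit:
arm_command([
  [[0, -0.058, 0.016, -0.0137, 0, 0], [0, -0.1247, 0.0276, -0.0276, 0, 0], [0, -0.19, 0.042, -0.0415, 0, 0], [0, -0.2538, 0.062, -0.0553, 0, 0], [0, -0.3156, 0.0875, -0.0692, 0, 0], [0, -0.375, 0.118, -0.0831, 0, 0], [0, -0.4314, 0.154, -0.097, 0, 0], [0, -0.4846, 0.195, -0.111, 0, 0], [0, -0.534, 0.24, -0.1248, 0, 0], [0, -0.579, 0.289, -0.1387, 0, 0], [0, -0.62, 0.342, -0.1526, 0, 0], [0, -0.656, 0.3986, -0.1665, 0, 0], [0, -0.656, 0.3986, -0.1665, 0, 0], [0, -0.656, 0.3986, -0.1665, 0, 0]],
])

```text
t: 21.15
position: [0.4996, -0.0543, 0.2189]
orientation: [[0.041, 0.866, 0.498], [0.999, -0.035, -0.02], [-0.0, 0.498, -0.867]]
wrist_force: [-3.3, 0.9, -0.9]
grip_width: 0.082
grasp_force: 41.2
```

Emit:
arm_command([
  [[0, 0, 0, 0, 0, 0], [0, 0, 0, 0, 0, 0], [0, 0, 0, 0, 0, 0], [0, 0, 0, 0, 0, 0], [0, 0, -0.15, 0, 0, 0], [0, 0, -0.3, 0, 0, 0], [0, 0, -0.5, 0, 0, 0], [0, 0, -0.75, 0, 0, 0], [0, 0, -0.75, 0, 0, 0]],
], claw=0.3)

```text
t: 22.28
position: [0.4558, -0.0525, 0.2995]
orientation: [[0.041, 0.864, 0.502], [0.999, -0.035, -0.022], [-0.001, 0.503, -0.864]]
wrist_force: [0.2, -0.7, -0.1]
grip_width: 0.654
grasp_force: 0.0
```

```bash
python3 - <<'E'
from g import *
st()
im,d=snap("top","t6"); snap("scene","s6"); 
a=cv2.imread("pics/s6.png")[110:260,150:340]; cv2.imwrite("pics/s6c.png",cv2.resize(a,None,fx=4,fy=4,interpolation=cv2.INTER_CUBIC))
im=im.astype(int);v,u=np.mgrid[:384,:512]
P=(unproj("top",u,v,d)-T0)@RT*1e3; P=P.reshape(384,512,3)
k=(np.abs(P[...,1])<75)&(np.abs(P[...,0])<35)&(P[...,2]>190)&(P[...,2]<230)&(np.abs(P[...,1])>25)
Q=P[k]; A=np.c_[Q[:,:2],np.ones(len(Q))]; c=np.linalg.lstsq(A,Q[:,2],rcond=None)[0]; print(k.sum(),"slope deg",np.degrees(np.arctan(c[:2])))
o=(im[...,0]>150)&(im[...,0]>im[...,2]+90)&(P[...,2]>190)&(P[...,2]<240)&(np.abs(P[...,0])<90)&(np.abs(P[...,1])<60)
print("orange",o.sum(),P[o].min(0),P[o].max(0),P[o].mean(0))
for lo,hi in((-80,-40),(40,80)):
    r=(P[...,2]>228)&(np.abs(P[...,1])<70)&(np.abs(P[...,1])>25)&(P[...,0]>lo)&(P[...,0]<hi); print("rib",r.sum(),np.median(P[r],0))
v2,u2=np.nonzero((im[...,0]>120)&(im[...,1]<60)&(im[...,2]<60)&(u>200)&(u<260)&(v>190)&(v<225)); print("ball px",u2.mean(),v2.mean())
E
```

```text
t 22.275 tumb p [-90.9  61.3 299.5] z [ 0.503 -0.001 -0.864] y [0.864 0.001 0.503] F [ 0.2 -0.7 -0.1] grip 0.654 0.0 q [ 36. -16. -31. 132. -16.  33.  13.]
695 slope deg [2.52642763 0.06691285]
orange 399 [-31.9623219  -44.40883621 207.10660847] [ 30.66658032  47.70837661 225.49228797] [ -0.85687394   2.77959336 217.62002884]
rib 70 [-54.50980574 -25.14732521 233.62816514]
rib 102 [ 50.69792868  26.36944256 232.97373409]
ball px 221.74358974358975 204.53846153846155
```

View pics/s6c.png

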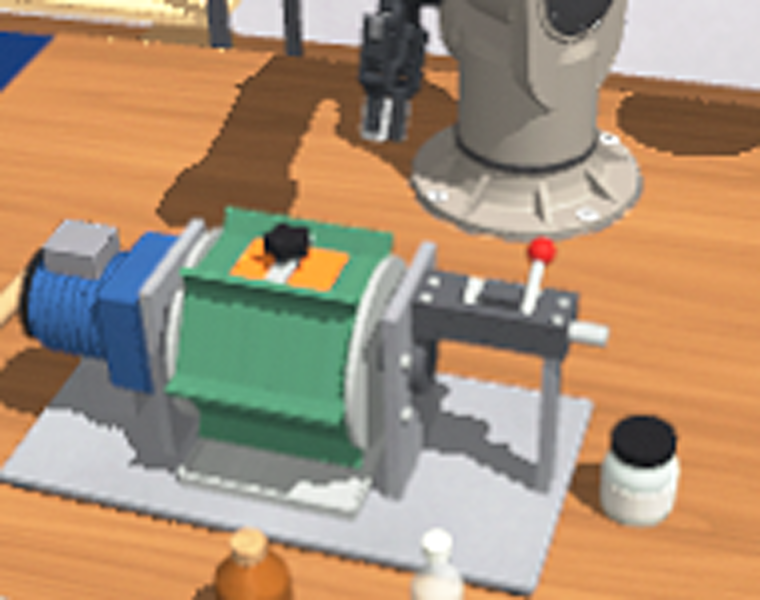

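The hatch is squarely on top (tilt about 2°, orange at (290,262)). The handle is still in the parking notch and the gripper is clear.

```bash
python3 -c "
from rig import ctrl
print(ctrl.hand_in())"
```

```text
the job is handed in; nothing more can be done
None
```

The job is handed in: the bolt is drawn with its handle lying in the parking notch, and the drum is rolled so the hatch faces up within about 2–3 degrees; the gripper is clear and, as far as I can tell, the bystanders were not touched.

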